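# Swing the breath-tester arm one hole round on its spring pin

## Task

The swing arm that carries the breath tester is locked by a spring pin in the middle hole of its index plate. Hook a fingertip through the red pull ring from the robot's side, lift the pin out of its hole, swing the arm one hole towards the side where the open blue case stands, and let the pin drop fully home in that hole, then move clear. Do not pinch the ring or force it; leave the tester lying in its tray, and the other things on the desk where they are.

Things in the scene. Friction and masses are not known exactly. Their poses are not given: they have to be found in the camera images.
- pull_ring: Red pull ring on top of the spring pin: 7 mm bar, 52 mm inside diameter. Origin: middle of its opening, 127 mm above the desk with the pin home. It leans 45 degrees away from the robot: its x axis goes through the opening, towards the pivot and 45 degrees down (a finger tilted so enters squarely from the robot's side); z runs up in its plane to the far, high side of the bar; y is level.
- index_pin (a joint): Lift of the 10 mm round-ended spring pin in m: 0 = home in a hole, 0.030 = top stop. It goes 12 mm deep, so is free above 0.012; lowered between holes it rides on the plate at about 0.012 and drops by itself over a hole. The ring moves straight up and down with it. The spring pushes down with 4.5 N at 0, 9 N at 0.030; over 30 N on the ring is forcing it.
- swing_arm (a joint): Angle of the swing arm about its upright pivot in rad: 0 = middle hole (start), positive = ring end swung to the robot's left (+y). Holes at -0.80, -0.40, 0, 0.40 and 0.80; stops at -0.9 and 0.9. It turns easily (under 1 N at the ring) and stays where it is left; with the pin in a hole it has about 0.01 rad of play.
- pivot (a point): Point on the arm's upright pivot axis, at the top of the index plate, 58 mm above the desk. The pin is 130 mm from this axis, the ring's origin 107 mm, both on the robot's side of it.
- boss_top (a point): Top of the 26 mm wide dark steel boss that guides the pin, 94 mm above the desk, on the pin's axis. A 20 mm red knob joins pin and ring just above it. The white arm's top is 74 mm above the desk; between the ring's origin and the tray there are 70 mm along the arm.
- hole_middle (a point): Mouth of the middle hole (12 mm wide, through the 12 mm aluminium plate), top of the plate, 58 mm above the desk. Its axes are those of the stand: x from the ring end towards the pivot, y to the left, z up.
- hole_left1 (a point): Mouth of the next hole on the robot's left (+y), 130 mm from the pivot axis.
- hole_right1 (a point): Mouth of the next hole on the robot's right (-y), 130 mm from the pivot axis.
- tester_tray: Black open tray on the swing arm, 170 x 85 mm, wall 4 mm thick and 25 mm high, its rim 99 mm above the desk; the origin is the centre of its underside. It turns with the arm and lies over and beyond the pivot.
- tester: White and blue breath tester, 135 x 58 x 26 mm, lying loose in the tray; the origin is the centre of its underside. It stays there.
- blue_case: Open blue carrying case with black foam, fixed, 280 x 340 x 50 mm, its lid leaning open on the far side, about 280 mm high; the origin is the centre of its underside. It stands either on the left (+y) or on the right (-y) of the desk and tells which way to swing.
- printer: Grey slip printer, fixed, 250 x 160 x 137 mm, on the other side from the case; the origin is the centre of its underside.
- mug: Bystander: white mug, 80 mm wide, 90 mm high, loose; the origin is the centre of its underside.
- phone: Bystander: black phone lying flat, 150 x 72 x 9 mm, loose; the origin is the centre of its underside.
- stapler: Bystander: red and black stapler, 130 x 36 x 48 mm, loose; the origin is the centre of its underside.
- sanitiser: Bystander: clear bottle with white cap, 64 mm wide, 120 mm high, loose; the origin is the centre of its underside.
- tape_roll: Bystander: orange tape roll lying flat, 90 mm wide, 24 mm high, loose; the origin is the centre of its underside.
- mouthpiece_jar: Bystander: white jar with blue cap, 60 mm wide, 75 mm high, loose; the origin is the centre of its underside.
Mind the look-alikes: they are no part of the job. Leave any purple look-alike of the tester alone.

How it is judged:
On the way, in this order (a step that is already met when the one before it is completed fails the run):
1. a finger in the ring has lifted the pin clear of the middle hole (value of joint index_pin above 0.011 m and value of joint swing_arm between -0.12 and 0.12 rad and contact force between the fingers and pull_ring above 0.5 N), for 0.1 s.
2. with the pin up, the arm has swung past half way to the next hole on the case's side (value of joint index_pin above 0.007 m and ((world y of blue_case above 0 m and value of joint swing_arm above 0.22 rad) or (world y of blue_case below 0 m and value of joint swing_arm below -0.22 rad))).
At the end, for the whole second after the job is handed in: The arm stands at rest in the next hole on the case's side (+0.40 rad if the case is on the left, -0.40 if on the right, within 0.03 rad), the pin is home (less than 3 mm up), the tester lies flat in its tray within 20 mm of the tray's centre, and each bystander is within 30 mm of where it stood (((world y of blue_case above 0 m and value of joint swing_arm between 0.37 and 0.43 rad) or (world y of blue_case below 0 m and value of joint swing_arm between -0.43 and -0.37 rad)) and value of joint index_pin below 0.003 m and velocity of joint swing_arm between -0.05 and 0.05 rad/s and distance between tester and tester_tray below 0.02 m and angle between tester's own z axis and vertical below 0.15 rad and distance of each of mug, phone, stapler, sanitiser, tape_roll, mouthpiece_jar from where it was at the start of the episode below 0.03 m); the robot touches nothing.
It fails at once if the tester is lifted, tipped or knocked out of its tray (not (distance between tester and tester_tray below 0.02 m and angle between tester's own z axis and vertical below 0.15 rad)).
It fails at once if the pull ring is pinched or forced (over 30 N) (contact force between the fingers and pull_ring above 30 N).
It fails at once if a bystander is lifted, carried or pushed more than 30 mm (distance of any of mug, phone, stapler, sanitiser, tape_roll, mouthpiece_jar from where it was at the start of the episode above 0.03 m).
It also fails if it takes over 48 s, if anything falls off the work surface, if the arm or the gripper's body presses on something with over 40 N, if the wrist force passes 120 N, or if a joint passes its speed limit or range.

## Robot

A 7-joint arm with a two-finger parallel gripper is mounted at the origin on the work surface. World frame = base frame: x ahead of the robot, y to its left, z up, the work surface at z = 0. Lengths are in m, angles in rad, forces in N, time in s.
With the tool pointing down it reaches from about 0.4 to 0.85 m from the base axis. Payload 10.4 kg.
Tool frame: the origin (TCP) lies on the centre line of the jaws, within the pads' length; the fingertips stand 14 mm ahead of it and the grasp point (between the pads) lies 5 mm behind it (manip.tip_reach is the distance from the TCP to the fingertips, in m); z points along the fingers, y is the line along which they close (so a half turn about z gives the same grasp; the last joint's range is limited). The gripper opens to 85 mm and grips with 20 to 120 N. Pads are 22 mm wide; open, the fingers measure 114 mm over their backs; the gripper's body (76 mm by 85 mm) begins 54 mm behind the grasp point. The pads swing forward as they close: fully open they stand 13 mm farther back than shut.
Start: joints at [1.254, 0.332, -0.065, 1.46, 0.022, 1.35, -0.088], TCP at [0.181, -0.598, 0.245] pointing down, gripper open.
Joint ranges: [-2.6, 2.6], [-0.5, 2.12], [-1.47, 1.34], [0.16, 2.42], [-1.27, 4.41], [0.06, 2.06], [-2.6, 2.6]. Speed limits (rad/s): [2.22, 2.22, 2.79, 2.79, 3.14, 3.14, 3.14].

## Interface

Orientations are given as a unit quaternion [x, y, z, w].
In Python, from workcell import manip gives the robot as it stands.
- The arm moves only by the shell command python3 -m pendant 'ROWS' [FORCE]. ROWS is JSON, a list of rows, each a list of 7 numbers: the shift along the tool's x, y, z in units of 50 mm (1.0 is 50 mm), then the turn, a rotation vector about the tool's x, y, z in units of 8 degrees (1.0 is 8 degrees), then the opening, from -1 (shut) to 1 (fully open), so that 0 is half open. In form: [[dx, dy, dz, ax, ay, az, jaw], ...]. A call has exactly 10 rows; each row is the pose to reach, as a shift and turn from the pose commanded when the call began, along the tool's axes at that moment; what a row does not reach only later rows make up. A row lasts 1/8 s, in which the tool goes at most 62.5 mm and 10.7 degrees, less where a joint would pass 70% of its speed; a pose out of reach is approached as far as the arm can. A call with a gripper value outside its range is refused whole. The fingers move at their own pace and stop on an object; FORCE is the grip in N (left out, the last holds). Time passes only in rows, so rows that repeat a pose let the fingers close, or fill a call up. It gives the time, the measured TCP pose, the force, the opening and the grip force at its end, in the units of the state.
- manip.get_obs(): the state, without advancing time (a new reading comes with each control period).
- manip.camera(name): name is "scene" or "top" or "wrist"; returns (picture, depth): 400x640x3 uint8, red, green, blue; 400x640 float32, m along the optical axis (not along the pixel's ray), 0 where there is no reading.
- manip.get_calibration(name): a dict with "fx", "fy", "cx", "cy" (pixels), "xyz" and "orientation" of the camera in the world. Camera axes: x right, y up, looking along -z (the intrinsics and any distortion apply to the point x, -y, -z); pixel columns grow to the right and rows downward; lengths in m; the calibration is good to about 2 mm. A picture is of the moment at which its call begins: read the wrist's pose just before it. get_calibration takes no time and is no camera call; for the wrist camera it gives the pose at the moment of the call.
- manip.hand_in(): hands the job in; it is judged then, once.
Trained networks look in the newest picture that a camera, given by its name, has taken for a name from the list of things; names that differ only in an ending like _2 or _b are one class to them, and where a whole thing is asked for, a point or a joint stands for the part that bears it (a point fixed in the world has none). Each returns a list of dicts, best first, with "p" (0 to 1); they miss things now and then, are a little off and sometimes report something else, mostly with a low value. They report only what shows in the picture. A call takes as long as a camera call. They do not tell look-alikes from the thing itself.
- manip.find_in(thing, camera): "box" ([left, top, right, bottom] in pixels, round what is visible of it).
- manip.trace(thing, camera): "pixels" (400x640 bool, what is visible of it) and "box" ([left, top, right, bottom] in pixels, round what is visible of it).
- manip.tip_of(thing, camera): "pixel" ([column, row] in pixels: a listed point, or the origin of a listed thing).
The state is a dict: "clock": time; "joint_pos": joint angles; "joint_velocities": joint speeds; "tau": joint torques, N m; "position": TCP position; "ee_rot": TCP orientation; "ft_force": force on the tool from outside, world axes, zero at the start; "torque": the same for the moment, N m; "grip_width": opening from 0.0 (shut) to 1.0 (fully open); "grasp_force": force on a finger pad.
Only numpy, scipy, OpenCV 4.12 (cv2) and the standard library are available. Lean on these libraries where they do the work, as an engineer would, in place of code of your own. Each camera call takes 0.05 s, during which the arm holds its last target. There are 200 camera calls.

## Working session

There is one attempt and no reset: what is moved stays moved. The work goes in short steps, Python scripts to look and compute and a shell command to move; the robot and the scene stay as the last step left them, time stands still between calls to the robot, and variables do not carry over. Pictures are saved under pics/ and viewed, at most 10 in all, crops included, and the job is handed in when it is done.

```bash
mkdir -p pics; ls
cat > h.py <<'E'
from workcell import manip
import numpy as np, cv2
from scipy.spatial.transform import Rotation as R
def ray(c,u,v):
    k=manip.get_calibration(c)
    d=np.array([(u-k['cx'])/k['fx'],-(v-k['cy'])/k['fy'],-1.])
    M=R.from_quat(k['orientation']).as_matrix()
    return np.array(k['xyz']),M@d
def atz(c,u,v,z):
    o,d=ray(c,u,v); return o+d*(z-o[2])/d[2]
def atd(c,u,v,dep):
    o,d=ray(c,u,v); return o+d*dep
def save(n,im): cv2.imwrite('pics/'+n,im[:,:,::-1])
E
python3 - <<'E'
from h import *
np.set_printoptions(precision=4,suppress=True)
Z=dict(pull_ring=.127,pivot=.058,boss_top=.094,hole_middle=.058,hole_left1=.058,hole_right1=.058,tester_tray=.08,blue_case=0,printer=0,tester=.08)
ims=[]
for c in('scene','top'):
    k=manip.get_calibration(c); print(c,k)
    im,d=manip.camera(c); ims.append(im)
    for t,z in Z.items():
        for r in manip.tip_of(t,c)[:2]:
            print(c,t,round(r['p'],2),r['pixel'],atz(c,*r['pixel'],z))
save('a.png',ims[0]);save('b.png',ims[1])
print(manip.get_obs(), manip.tip_reach)
E
```

```text
pics
scene {'fx': 454.59954443947623, 'fy': 454.59954443947623, 'cx': 324.3442328319111, 'cy': 200.71574888811185, 'xyz': array([1.735 , 0.1874, 0.909 ]), 'orientation': array([0.2977, 0.3629, 0.6669, 0.5787])}
scene pull_ring 0.49 [340.0, 210.1] [0.6365 0.0464 0.127 ]
scene pivot 0.81 [330.8, 251.2] [0.7458 0.0332 0.058 ]
scene boss_top 0.78 [335.1, 214.0] [0.6125 0.0281 0.094 ]
scene hole_middle 0.58 [337.7, 226.2] [0.6259 0.0376 0.058 ]
scene hole_left1 0.83 [353.1, 228.3] [0.6306 0.0858 0.058 ]
scene hole_right1 0.89 [321.7, 222.5] [ 0.6131 -0.0145  0.058 ]
scene tester_tray 0.78 [324.6, 256.8] [0.797  0.0236 0.08  ]
scene printer 0.89 [180.9, 219.7] [ 0.5799 -0.5074  0.    ]
scene printer 0.54 [356.8, 227.9] [0.5517 0.0906 0.    ]
scene tester 0.8 [326.2, 255.6] [0.7914 0.0272 0.08  ]
scene tester 0.71 [239.6, 241.5] [ 0.7621 -0.231   0.08  ]
top {'fx': 377.02115059774434, 'fy': 377.02115059774434, 'cx': 318.167163412545, 'cy': 201.5083689964861, 'xyz': array([0.4534, 0.0103, 1.4347]), 'orientation': array([-0.0327,  0.0322,  0.7109, -0.7018])}
top pull_ring 0.51 [311.8, 182.9] 
[... 670 characters left out ...]
inter 0.77 [455.6, 201.3] [ 0.5794 -0.5146  0.    ]
top tester 0.77 [390.6, 174.3] [ 0.6739 -0.2539  0.08  ]
top tester 0.62 [309.2, 144.0] [0.7899 0.0404 0.08  ]
{'clock': 1.1, 'joint_pos': array([ 1.2544,  0.3322, -0.0647,  1.4601,  0.0216,  1.3499, -0.0885]), 'joint_velocities': array([ 0.0009, -0.001 , -0.0008,  0.0018, -0.0003, -0.    , -0.0014]), 'tau': array([  0.0012, -62.5234,   0.0503, -39.1831,   0.0168,   0.0017,
         0.    ]), 'position': array([ 0.181 , -0.5982,  0.2454]), 'ee_rot': array([0.9892, 0.1463, 0.    , 0.    ]), 'ft_force': array([ 0.2425, -0.211 ,  0.3526]), 'torque': array([ 0.0262,  0.0063, -0.0094]), 'grasp_force': 0.0, 'grip_width': 0.9990018375792993} 0.014
```

View pics/a.png

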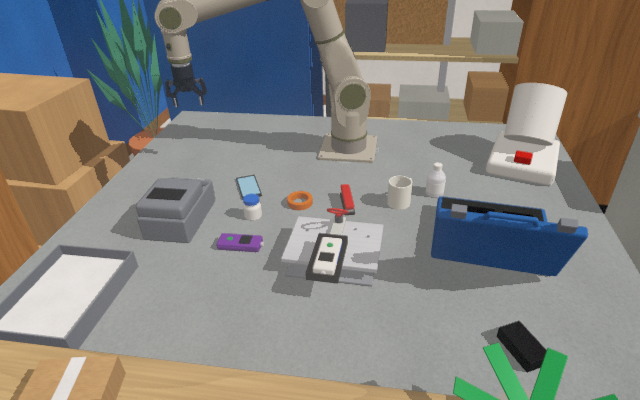

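View pics/b.png

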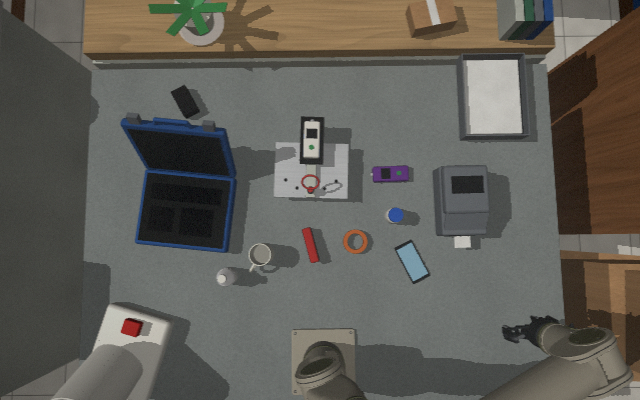

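```bash
cat >> h.py <<'E'
np.set_printoptions(precision=4,suppress=True)
def target_R(yaw,pitch=np.pi/4):   # tool z forward/down, tool y = -level left, tool x up/forward
    c,s=np.cos(pitch),np.sin(pitch)
    x=np.array([s,0,c]);z=np.array([c,0,-s]);y=np.cross(z,x)
    return R.from_euler('z',yaw)*R.from_matrix(np.c_[x,y,z])
def delta(p,Rt,p0=None,R0=None):
    o=manip.get_obs()
    p0=o['position'] if p0 is None else p0
    R0=R.from_quat(o['ee_rot']) if R0 is None else R0
    return np.r_[R0.inv().apply(np.array(p)-p0)/.05,np.degrees((R0.inv()*Rt).as_rotvec())/8]
def cloud(c,d):
    k=manip.get_calibration(c); v,u=np.mgrid[0:400,0:640]
    D=np.stack([(u-k['cx'])/k['fx'],-(v-k['cy'])/k['fy'],-np.ones(u.shape)],-1)*d[...,None]
    return D@R.from_quat(k['orientation']).as_matrix().T+k['xyz']
E
python3 - <<'E'
from h import *
for c in('top','scene'):
    im,d=manip.camera(c); P=cloud(c,d)
    near=(abs(P[...,0]-.7)<.2)&(abs(P[...,1]-.035)<.2)&(d>0)
    m=near&(abs(P[...,2]-.058)<.008)
    (ctr,sz,a)=cv2.minAreaRect(P[m][:,:2].astype(np.float32)); print(c,'plate',m.sum(),ctr,sz,a,np.median(P[m][:,2]))
    im=im.astype(int)
    r=near&(im[...,0]>120)&(im[...,1]<70)&(im[...,2]<70)&(P[...,2]>.085)&(P[...,0]>.55)
    q=P[r]; print('red',len(q),q.mean(0),q.min(0),q.max(0))
    for t in('tester_tray','tester'):
        for o in manip.trace(t,c)[:2]:
            mm=o['pixels']&near&(P[...,2]>.075)
            if mm.sum()>20: print(t,o['p'],mm.sum(),cv2.minAreaRect(P[mm][:,:2].astype(np.float32)))
print(delta([.53,.035,.24],target_R(-.05)))
E
```

```text
top plate 3076 (0.6982351541519165, 0.0347759872674942) (0.2700730562210083, 0.20590606331825256) 87.61641693115234 0.058766307149978214
red 56 [0.6395 0.0383 0.1279] [0.6135 0.01   0.1016] [0.6642 0.0663 0.1558]
tester_tray 0.77 448 ((0.8017356395721436, 0.030735867097973824), (0.08496022969484329, 0.1712108850479126), 87.52759552001953)
tester_tray 0.28 697 ((0.7427093982696533, 0.03302814066410065), (0.08515223860740662, 0.2891359031200409), 87.6889419555664)
tester 0.74 457 ((0.8016577959060669, 0.030649123713374138), (0.08515223860740662, 0.17114311456680298), 87.6889419555664)
tester 0.73 604 ((0.8079602122306824, 0.03174722567200661), (0.05919695645570755, 0.1449938416481018), 87.40043640136719)
scene plate 3087 (0.697751522064209, 0.03670310974121094) (0.2709182798862457, 0.21651220321655273) 87.62974548339844 0.05989186082729747
red 30 [0.6434 0.0394 0.1245] [0.6267 0.0106 0.1013] [0.67   0.0692 0.1533]
tester_tray 0.86 695 ((0.8038355708122253, 0.033014580607414246), (0.08563331514596939, 0.17623762786388397), 88.09207916259766)
tester 0.82 827 ((0.8023796081542969, 0.03064587712287903), (0.06601263582706451, 0.1598869115114212), 87.64684295654297)
[ 10.348  -10.1006   0.1062  -0.9662   5.568    2.3342]
```

```bash
python3 -m pendant '[[0.9,-0.9,0,0,0,0,-1],[1.9,-1.8,-0.3,0,0.4,0.2,-1],[2.8,-2.7,-0.5,-0.1,0.9,0.4,-1],[3.7,-3.6,-0.5,-0.2,1.4,0.6,-1],[4.6,-4.5,-0.5,-0.3,2,0.8,-1],[5.5,-5.4,-0.5,-0.4,2.6,1.1,-1],[6.4,-6.2,-0.5,-0.5,3.2,1.3,-1],[7.3,-7.1,-0.4,-0.6,3.8,1.6,-1],[8.2,-8,-0.2,-0.7,4.4,1.8,-1],[9.1,-8.9,0,-0.8,5,2.1,-1]]' 20
python3 -c "
from h import *
print(delta([.53,.038,.24],target_R(-.042)),manip.get_obs()['joint_pos'])"
```

```text
clock: 2.65
position: [0.481, -0.0526, 0.2482]
ee_rot: [0.938, -0.006, 0.347, 0.005]
ft_force: [1.8, -0.2, 0.1]
grip_width: 0.001
grasp_force: 0.0
[ 0.621  -1.8269  0.7372 -0.1077  0.5493  0.1613] [ 0.8466 -0.4918 -0.6294  2.3308 -0.715   0.5981 -0.938 ]
```

```bash
python3 -m pendant '[[0.3,-0.9,0.4,-0.1,0.3,0.1,-1],[0.6,-1.8,0.7,-0.1,0.5,0.2,-1],[0.6,-1.8,0.7,-0.1,0.5,0.2,-1],[0.6,-1.8,0.7,-0.1,0.5,0.2,-1],[0.6,-1.8,0.7,-0.1,0.5,0.2,-1],[0.6,-1.8,0.7,-0.1,0.5,0.2,-1],[0.6,-1.8,0.7,-0.1,0.5,0.2,-1],[0.6,-1.8,0.7,-0.1,0.5,0.2,-1],[0.6,-1.8,0.7,-0.1,0.5,0.2,-1],[0.6,-1.8,0.7,-0.1,0.5,0.2,-1]]'
python3 - <<'E'
from h import *
print(delta([.53,.038,.24],target_R(-.042)),manip.get_obs()['joint_pos'])
im,d=manip.camera('wrist');save('w1.png',im)
for t,z in dict(pull_ring=.127,pivot=.058,boss_top=.094,hole_middle=.058,hole_left1=.058,hole_right1=.058).items():
    for r in manip.tip_of(t,'wrist')[:1]: print(t,r['p'],r['pixel'],atz('wrist',*r['pixel'],z))
P=cloud('wrist',d);im=im.astype(int)
r=(d>0)&(im[...,0]>110)&(im[...,1]<70)&(im[...,2]<70)&(P[...,2]>.085)&(P[...,0]>.55)
q=P[r]; print('red',len(q),q.mean(0),q.min(0),q.max(0))
# ring bar: points lying near ring plane
n=R.from_euler('z',-.042).apply([.7071,0,-.7071]);o=np.array([.64,.038,.127])
z=R.from_euler('z',-.042).apply([.7071,0,.7071]);y=R.from_euler('z',-.042).apply([0,1,0])
k=abs((q-o)@n)<.012;k&=((q-o)@z)>-.024
A=np.c_[(q[k]-o)@y,(q[k]-o)@z,(q[k]-o)@n];print(len(A),A.min(0),A.max(0),np.median(A,0),cv2.minEnclosingCircle(A[:,:2].astype(np.float32)))
E
```

```text
clock: 3.9
position: [0.5271, 0.0353, 0.2401]
ee_rot: [0.926, -0.021, 0.377, 0.006]
ft_force: [-0.1, -0.2, -0.0]
grip_width: 0.0
grasp_force: 0.0
[ 0.0383 -0.0561  0.0398 -0.0165  0.081  -0.0315] [ 0.8994 -0.4835 -0.943   2.2986 -0.6742  0.4188 -1.2391]
pivot 0.63 [323.2, 140.4] [0.7542 0.0334 0.058 ]
boss_top 0.81 [326.1, 225.7] [0.6225 0.0347 0.094 ]
hole_middle 0.94 [322.4, 240.1] [0.6234 0.039  0.058 ]
hole_left1 0.92 [273.6, 233.1] [0.6336 0.0896 0.058 ]
hole_right1 0.72 [367.4, 233.1] [ 0.6291 -0.0081  0.058 ]
red 1568 [0.6402 0.0374 0.1274] [0.6115 0.0063 0.0852] [0.7185 0.0692 0.1525]
1275 [-0.0315 -0.024  -0.0029] [0.0314 0.0361 0.0088] [-0.0013  0.009  -0.0005] ((-0.00036827349686063826, 0.004270077683031559), 0.03216325491666794)
```

View pics/w1.png

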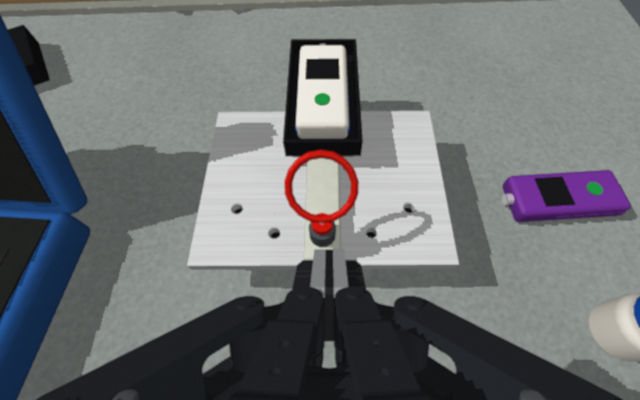

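Run:
```python
from h import *
n=R.from_euler('z',-.042).apply([.7071,0,-.7071])
c=np.array([.641,.038,.128])
for s in(-.04,.008): print(delta(c+s*n,target_R(-.042)))
```

```text
[ 0.048  -0.1452  2.3923 -0.016   0.0802 -0.0325]
[ 0.0588 -0.143   3.3522 -0.016   0.0802 -0.0325]
```

```bash
python3 -m pendant '[[0,-0.1,0.6,0,0.1,0,-1],[0.05,-0.14,1.2,0,0.1,0,-1],[0.05,-0.14,1.6,0,0.1,0,-1],[0.05,-0.14,1.9,0,0.1,0,-1],[0.05,-0.14,2.1,0,0.1,0,-1],[0.05,-0.14,2.1,0,0.1,0,-1],[0.05,-0.14,2.1,0,0.1,0,-1],[0.05,-0.14,2.1,0,0.1,0,-1],[0.05,-0.14,2.1,0,0.1,0,-1],[0.05,-0.14,2.1,0,0.1,0,-1]]'
python3 - <<'E'
from h import *
n=R.from_euler('z',-.042).apply([.7071,0,-.7071])
c=np.array([.641,.038,.128])
for s in(-.04,.008): print(delta(c+s*n,target_R(-.042)))
im,d=manip.camera('wrist');save('w2.png',cv2.resize(im[130:330,180:480],None,fx=2,fy=2))
P=cloud('wrist',d);im=im.astype(int)
r=(d>0)&(im[...,0]>110)&(im[...,1]<70)&(im[...,2]<70)&(P[...,2]>.085)&(P[...,0]>.55)&(P[...,0]<.68)
q=P[r]
o=c;z=R.from_euler('z',-.042).apply([.7071,0,.7071]);y=R.from_euler('z',-.042).apply([0,1,0])
k=abs((q-o)@n)<.012;k&=((q-o)@z)>-.024
A=np.c_[(q[k]-o)@y,(q[k]-o)@z,(q[k]-o)@n];print(len(A),A.min(0),A.max(0))
E
```

```text
clock: 5.5
position: [0.5977, 0.0368, 0.1737]
ee_rot: [0.924, -0.02, 0.381, 0.004]
ft_force: [-0.3, 0.1, 1.1]
grip_width: -0.003
grasp_force: 0.0
[-0.0347 -0.0567  0.4579 -0.0541  0.0184 -0.031 ]
[-0.0322 -0.0495  1.4178 -0.0541  0.0184 -0.031 ]
2344 [-0.0318 -0.0229 -0.0027] [0.0316 0.0348 0.0037]
```

View pics/w2.png

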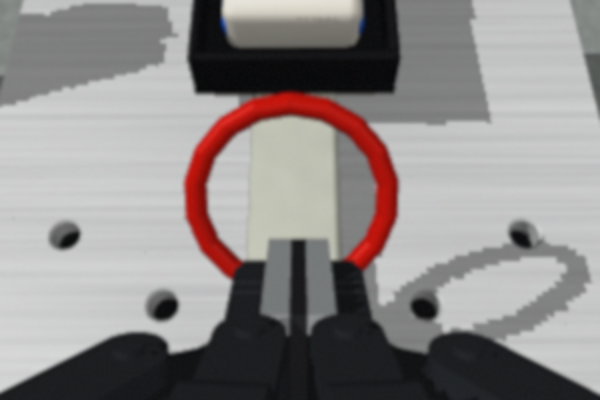

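```bash
python3 -m pendant '[[0,-0.05,0.2,0,0,0,-1],[0,-0.05,0.4,0,0,0,-1],[0,-0.05,0.6,0,0,0,-1],[0,-0.05,0.8,0,0,0,-1],[0,-0.05,1.0,0,0,0,-1],[0,-0.05,1.2,0,0,0,-1],[0,-0.05,1.4,0,0,0,-1],[0,-0.05,1.5,0,0,0,-1],[0,-0.05,1.5,0,0,0,-1],[0,-0.05,1.5,0,0,0,-1]]'
python3 - <<'E'
from h import *
n=R.from_euler('z',-.042).apply([.7071,0,-.7071])
c=np.array([.641,.038,.128])
print(delta(c,target_R(-.042)),manip.get_obs()['joint_pos'])
im,d=manip.camera('wrist');save('w3.png',cv2.resize(im[130:330,180:480],None,fx=2,fy=2))
E
```

```text
clock: 6.8
position: [0.6465, 0.0367, 0.1228]
ee_rot: [0.929, -0.023, 0.37, 0.0]
ft_force: [0.5, 0.4, -0.5]
grip_width: -0.003
grasp_force: 0.0
[-0.0089 -0.0222 -0.1516 -0.0834  0.204  -0.0887] [-0.857   0.1675  0.6934  2.2173  0.7932  0.0773 -2.6027]
```

View pics/w3.png

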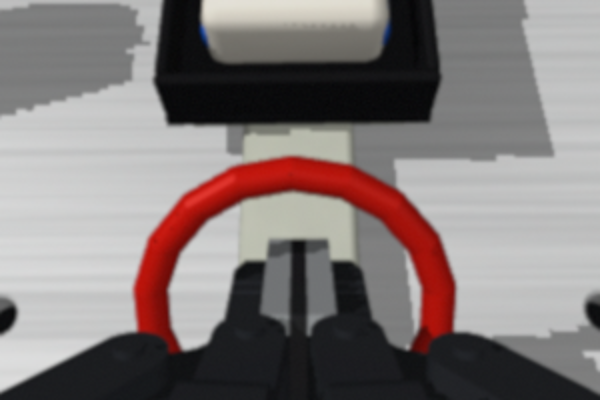

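```bash
python3 -m pendant '[[0,0,0,0,-0.2,0,-1],[0,0,0,0,-0.4,0,-1],[0,0,0,0,-0.6,0,-1],[0,0,0,0,-0.8,0,-1],[0.04,0,0,0,-0.8,0,-1],[0.08,0,0,0,-0.8,0,-1],[0.12,0,0,0,-0.8,0,-1],[0.12,0,0,0,-0.8,0,-1],[0.12,0,0,0,-0.8,0,-1],[0.12,0,0,0,-0.8,0,-1]]'
python3 - <<'E'
from h import *
c=np.array([.641,.038,.128]);o=manip.get_obs()
print(delta(c,target_R(-.042)),o['joint_pos'],R.from_quat(o['ee_rot']).as_matrix())
E
```

```text
clock: 8.1
position: [0.6506, 0.0368, 0.1267]
ee_rot: [0.948, -0.022, 0.317, -0.001]
ft_force: [0.0, 0.3, 0.4]
grip_width: -0.003
grasp_force: 0.0
[-0.1397 -0.017  -0.1367 -0.0909  1.0079 -0.0711] [-0.4009  0.1617  0.2252  2.1042  0.3532  0.262  -2.1203] [[ 0.7982 -0.0412  0.601 ]
 [-0.0426 -0.999  -0.0119]
 [ 0.6009 -0.0161 -0.7992]]
```

```bash
python3 -m pendant '[[0.02,0,0,0,0,0,-1],[0.04,0,0,0,0,0,-1],[0.06,0,0,0,0,0,-1],[0.08,0,0,0,0,0,-1],[0.1,0,0,0,0,0,-1],[0.12,0,0,0,0,0,-1],[0.14,0,0,0,0,0,-1],[0.14,0,0,0,0,0,-1],[0.14,0,0,0,0,0,-1],[0.14,0,0,0,0,0,-1]]'
python3 - <<'E'
from h import *
c=np.array([.641,.038,.128]);o=manip.get_obs()
print(delta(c,target_R(-.042)),o['joint_pos'])
im,d=manip.camera('wrist');save('w4.png',cv2.resize(im[130:330,180:480],None,fx=2,fy=2))
E
```

```text
clock: 9.35
position: [0.6563, 0.0363, 0.131]
ee_rot: [0.948, -0.022, 0.317, -0.001]
ft_force: [0.3, -0.2, -0.4]
grip_width: -0.001
grasp_force: 0.0
[-0.2809 -0.0202 -0.1365 -0.0899  1.0078 -0.0726] [-0.3884  0.1661  0.2159  2.0875  0.3341  0.2727 -2.0981]
```

View pics/w4.png

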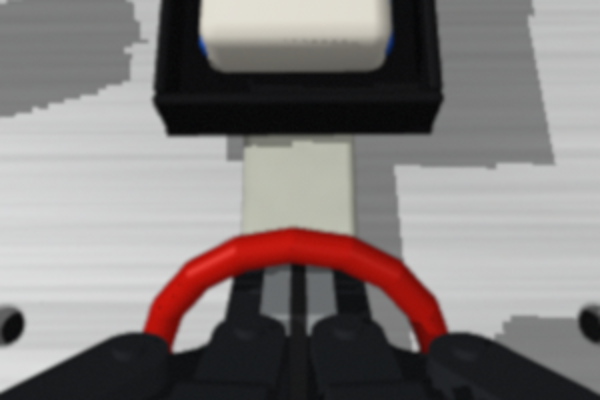

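```bash
python3 -m pendant '[[0.03,0,0,0,0,0,-1],[0.06,0,0,0,0,0,-1],[0.09,0,-0.04,0,0,0,-1],[0.12,0,-0.08,0,0,0,-1],[0.15,0,-0.12,0,0,0,-1],[0.18,0,-0.16,0,0,0,-1],[0.21,0,-0.20,0,0,0,-1],[0.24,0,-0.24,0,0,0,-1],[0.24,0,-0.24,0,0,0,-1],[0.24,0,-0.24,0,0,0,-1]]'
cat > m.py <<'E'
from h import *
c=np.array([.641,.038,.128]);o=manip.get_obs()
print('joints',o['joint_pos'],'f',o['ft_force'],R.from_quat(o['ee_rot']).as_matrix().ravel())
for cam in('wrist','top'):
    im,d=manip.camera(cam)
    if cam=='wrist': w=im
    P=cloud(cam,d);im=im.astype(int)
    r=(d>0)&(im[...,0]>110)&(im[...,1]<70)&(im[...,2]<70)&(P[...,2]>.1)&(P[...,0]>.55)&(P[...,0]<.75)&(abs(P[...,1]-.06)<.12)
    q=P[r]
    if len(q):
        t=q[q[:,2]>np.percentile(q[:,2],90)]
        print(cam,'red',len(q),q.min(0),q.max(0),'top part',t.mean(0))
E
python3 m.py
```

```text
clock: 10.65
position: [0.6579, 0.0358, 0.147]
ee_rot: [0.949, -0.022, 0.316, -0.001]
ft_force: [-5.3, -0.1, -7.9]
grip_width: -0.004
grasp_force: 4.3
joints [-0.3753  0.144   0.2026  2.0697  0.3083  0.3127 -2.0655] f [-5.2956 -0.0639 -7.868 ] [ 0.7993 -0.0417  0.5994 -0.0428 -0.999  -0.0125  0.5994 -0.0156 -0.8003]
wrist red 2862 [0.6233 0.0074 0.1153] [0.6709 0.0667 0.167 ] top part [0.6639 0.0369 0.1652]
top red 28 [0.6517 0.0099 0.1531] [0.6654 0.0613 0.1704] top part [0.6618 0.0403 0.1691]
```

```bash
cat > sw.py <<'E'
from h import *
import sys
pv=np.array([.748,.0335,0]);f=.6
o=manip.get_obs();p=o['position'];R0=R.from_quat(o['ee_rot'])
for a in map(float,sys.argv[2:]):
    Z=R.from_euler('z',-a);pt=pv+Z.apply(p-pv)+[0,0,float(sys.argv[1])]
    print(a,delta(pt,R.from_euler('z',-f*a)*R0))
E
python3 sw.py .004 0 .05 .1 .15 .2 .25 .3
```

```text
0.0 [ 0.0479 -0.0013 -0.064   0.      0.      0.    ]
0.05 [ 0.0477 -0.0914 -0.0625 -0.1288  0.0034  0.172 ]
0.1 [ 0.0511 -0.1813 -0.0582 -0.2576  0.0067  0.3439]
0.15 [ 0.058  -0.2709 -0.0512 -0.3863  0.0101  0.5159]
0.2 [ 0.0685 -0.3599 -0.0416 -0.5151  0.0134  0.6878]
0.25 [ 0.0826 -0.4481 -0.0293 -0.6439  0.0168  0.8598]
0.3 [ 0.1002 -0.5352 -0.0144 -0.7727  0.0201  1.0317]
```

```bash
python3 -m pendant '[[0.05,0,-0.06,0,0,0,-1],[0.05,0,-0.06,0,0,0,-1],[0.05,-0.05,-0.06,-0.06,0,0.09,-1],[0.05,-0.09,-0.06,-0.13,0,0.17,-1],[0.05,-0.14,-0.06,-0.19,0,0.26,-1],[0.05,-0.18,-0.06,-0.26,0,0.34,-1],[0.055,-0.23,-0.055,-0.32,0.01,0.43,-1],[0.06,-0.27,-0.05,-0.39,0.01,0.52,-1],[0.065,-0.32,-0.045,-0.45,0.01,0.6,-1],[0.07,-0.36,-0.04,-0.52,0.01,0.69,-1]]'
python3 m.py; python3 sw.py 0 .05 .1 .15 .2 .22
```

```text
clock: 12.0
position: [0.66, 0.0535, 0.1509]
ee_rot: [0.946, -0.08, 0.315, 0.019]
ft_force: [-8.8, -0.3, -8.0]
grip_width: -0.003
grasp_force: 5.4
joints [-0.5308  0.1585  0.2798  2.0471  0.5368  0.3947 -2.4482] f [-8.769  -0.2678 -7.991 ] [ 0.7888 -0.1628  0.5928 -0.1394 -0.9865 -0.0854  0.5987 -0.0153 -0.8008]
wrist red 2858 [0.6257 0.0278 0.1184] [0.6711 0.0867 0.2056] top part [0.6658 0.0538 0.1691]
top red 28 [0.6517 0.0304 0.1565] [0.6683 0.0852 0.1737] top part [0.6648 0.0571 0.1728]
0.05 [ 0.0059 -0.0899  0.0062 -0.1287  0.0033  0.172 ]
0.1 [ 0.0155 -0.1793  0.0151 -0.2573  0.0067  0.3441]
0.15 [ 0.0286 -0.268   0.0266 -0.386   0.01    0.5161]
0.2 [ 0.0453 -0.3556  0.0408 -0.5146  0.0134  0.6882]
0.22 [ 0.0529 -0.3904  0.0471 -0.5661  0.0147  0.757 ]
```

```bash
sed -i 's/f=.6/f=0/' sw.py; python3 sw.py 0 .05 .1 .15 .2
```

```text
0.05 [ 0.0059 -0.0899  0.0062  0.      0.      0.    ]
0.1 [ 0.0155 -0.1793  0.0151  0.      0.      0.    ]
0.15 [ 0.0286 -0.268   0.0266  0.      0.      0.    ]
0.2 [ 0.0453 -0.3556  0.0408  0.      0.      0.    ]
```

```bash
python3 -m pendant '[[0.005,-0.045,0.005,0,0,0,-1],[0.006,-0.09,0.006,0,0,0,-1],[0.01,-0.135,0.01,0,0,0,-1],[0.015,-0.18,0.015,0,0,0,-1],[0.02,-0.225,0.02,0,0,0,-1],[0.03,-0.27,0.027,0,0,0,-1],[0.035,-0.31,0.034,0,0,0,-1],[0.043,-0.345,0.04,0,0,0,-1],[0.043,-0.345,0.04,0,0,0,-1],[0.043,-0.345,0.04,0,0,0,-1]]'
python3 m.py
python3 - <<'E'
from h import *
im,d=manip.camera('wrist');save('w5.png',cv2.resize(im[130:330,180:480],None,fx=2,fy=2))
im,d=manip.camera('top');P=cloud('top',d)
for t in('tester_tray','tester'):
    for c in('top',):
        for o in manip.trace(t,c)[:2]:
            mm=o['pixels']&(P[...,2]>.075)
            if mm.sum()>20: print(t,o['p'],mm.sum(),cv2.minAreaRect(P[mm][:,:2].astype(np.float32)))
E
```

```text
clock: 13.35
position: [0.6648, 0.0715, 0.15]
ee_rot: [0.946, -0.079, 0.314, 0.018]
ft_force: [-13.0, 4.3, -7.9]
grip_width: 0.003
grasp_force: 7.4
joints [-0.5573  0.1771  0.276   2.0273  0.5508  0.4088 -2.4864] f [-13.025    4.2679  -7.9151] [ 0.7899 -0.1605  0.5918 -0.138  -0.9869 -0.0835  0.5975 -0.0157 -0.8017]
wrist red 2861 [0.6303 0.0474 0.1187] [0.6785 0.1066 0.206 ] top part [0.6705 0.0694 0.168 ]
top red 24 [0.6579 0.054  0.1501] [0.6762 0.1026 0.1701] top part [0.6678 0.0707 0.1698]
tester_tray 0.72 355 ((0.7976649403572083, 0.00990380346775055), (0.08277355879545212, 0.17153236269950867), 65.7303466796875)
tester 0.88 583 ((0.6637184619903564, 0.027004458010196686), (0.08657185733318329, 0.4129733443260193), 82.71217346191406)
```

View pics/w5.png

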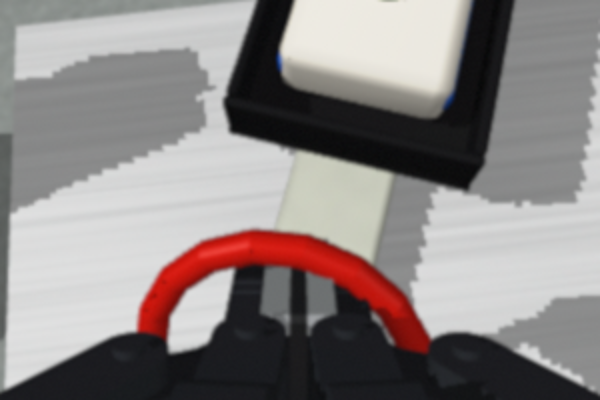

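```bash
python3 -m pendant '[[-0.003,-0.02,0,0,0,0,-1],[-0.005,-0.035,0,0,0,0,-1],[-0.005,-0.035,0,0,0,0,-1],[-0.04,-0.035,0.05,0,0,0,-1],[-0.08,-0.034,0.1,0,0,0,-1],[-0.12,-0.033,0.15,0,0,0,-1],[-0.16,-0.032,0.2,0,0,0,-1],[-0.2,-0.031,0.26,0,0,0,-1],[-0.24,-0.03,0.32,0,0,0,-1],[-0.24,-0.03,0.32,0,0,0,-1]]'
python3 m.py
cat > tr.py <<'E'
from h import *
im,d=manip.camera('top');P=cloud('top',d)
for t in('tester_tray','tester'):
        for o in manip.trace(t,'top')[:2]:
            mm=o['pixels']&(P[...,2]>.075)&(P[...,0]>.7)&(abs(P[...,1])<.12)
            if mm.sum()>20: print(t,o['p'],mm.sum(),cv2.minAreaRect(P[mm][:,:2].astype(np.float32)))
E
python3 tr.py
```

```text
clock: 14.9
position: [0.6671, 0.0738, 0.1323]
ee_rot: [0.945, -0.079, 0.317, 0.017]
ft_force: [-6.8, 2.6, -3.6]
grip_width: 0.003
grasp_force: 4.4
joints [-0.5827  0.2102  0.3032  2.0389  0.5832  0.3645 -2.5334] f [-6.8033  2.6099 -3.6006] [ 0.7872 -0.1595  0.5957 -0.138  -0.987  -0.082   0.601  -0.0176 -0.799 ]
wrist red 2836 [0.6329 0.0499 0.1002] [0.6793 0.1074 0.1531] top part [0.672  0.0703 0.1516]
top red 20 [0.6606 0.058  0.1373] [0.676  0.1036 0.1529] top part [0.6707 0.0681 0.1526]
tester_tray 0.89 493 ((0.7976486086845398, 0.010419480502605438), (0.08500169217586517, 0.17162436246871948), 65.26041412353516)
tester 0.71 644 ((0.8016611933708191, 0.011054180562496185), (0.06412364542484283, 0.14537063241004944), 65.08906555175781)
```

Run:
```python
from h import *
o=manip.get_obs();R0=R.from_quat(o['ee_rot'])
n=np.array([.64,-.303,-.707]);c=np.array([.651,.079,.127])
for s in(.006,-.03,-.1): print(delta(c+s*n,R0))
```

```text
[-0.3171 -0.0266  0.0013  0.      0.      0.    ]
[-0.4041 -0.1773 -0.6978  0.      0.      0.    ]
[-0.5733 -0.4704 -2.0572  0.      0.      0.    ]
```

```bash
python3 -m pendant '[[-0.06,-0.01,0,0,0,0,-1],[-0.12,-0.01,0,0,0,0,-1],[-0.18,-0.02,0,0,0,0,-1],[-0.24,-0.03,0,0,0,0,-1],[-0.28,-0.03,0,0,0,0,-1],[-0.28,-0.03,0,0,0,0,-1],[-0.28,-0.03,0,0,0,0,-1],[-0.28,-0.03,0,0,0,0,-1],[-0.28,-0.03,0,0,0,0,-1],[-0.28,-0.03,0,0,0,0,-1]]'
python3 m.py; python3 tr.py;python3 - <<'E'
from h import *
im,d=manip.camera('wrist');save('w6.png',cv2.resize(im[130:330,180:480],None,fx=2,fy=2))
E
```

```text
clock: 16.4
position: [0.6563, 0.0755, 0.1234]
ee_rot: [0.945, -0.079, 0.316, 0.018]
ft_force: [0.3, -0.2, 0.8]
grip_width: -0.002
grasp_force: 0.0
joints [-0.6605  0.2071  0.3739  2.0718  0.6038  0.3454 -2.5717] f [ 0.3078 -0.1545  0.7654] [ 0.7875 -0.1615  0.5948 -0.1386 -0.9868 -0.0844  0.6005 -0.016  -0.7994]
wrist red 4020 [0.6252 0.0479 0.1029] [0.6789 0.109  0.1535] top part [0.672  0.0701 0.1514]
top red 28 [0.6485 0.0513 0.1245] [0.6759 0.1082 0.1558] top part [0.6715 0.0714 0.1547]
tester 0.68 602 ((0.8011192679405212, 0.007672026753425598), (0.05747782811522484, 0.1428728699684143), 63.736328125)
```

View pics/w6.png

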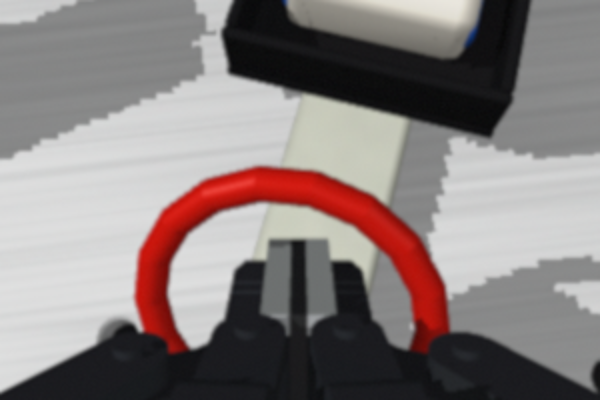

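```bash
python3 -m pendant '[[-0.02,-0.03,-0.15,0.05,0,-0.07,-1],[-0.05,-0.06,-0.3,0.1,0,-0.14,-1],[-0.08,-0.1,-0.5,0.2,0,-0.27,-1],[-0.12,-0.15,-0.7,0.3,0,-0.4,-1],[-0.16,-0.2,-0.95,0.4,0,-0.55,-1],[-0.2,-0.26,-1.25,0.5,0,-0.7,-1],[-0.24,-0.35,-1.6,0.5,0,-0.7,-1],[-0.29,-0.44,-2.05,0.5,0,-0.7,-1],[-0.29,-0.44,-2.05,0.5,0,-0.7,-1],[-0.29,-0.44,-2.05,0.5,0,-0.7,-1]]'
python3 m.py; python3 tr.py;python3 - <<'E'
from h import *
im,d=manip.camera('wrist');save('w7.png',im)
E
```

```text
clock: 17.95
position: [0.5874, 0.1077, 0.1968]
ee_rot: [0.948, -0.022, 0.317, 0.0]
ft_force: [0.1, 0.1, 0.1]
grip_width: -0.004
grasp_force: 0.0
joints [-0.6852 -0.0642  0.2848  2.1584  0.5687  0.5097 -2.4379] f [0.0718 0.0823 0.0878] [ 0.7975 -0.0418  0.6019 -0.0412 -0.999  -0.0147  0.6019 -0.0131 -0.7984]
wrist red 2610 [0.6234 0.0482 0.1004] [0.6783 0.109  0.1529] top part [0.6712 0.0701 0.1504]
top red 71 [0.6248 0.0514 0.1003] [0.6759 0.1081 0.1584] top part [0.6716 0.072  0.1534]
tester_tray 0.77 388 ((0.7970367074012756, 0.010770298540592194), (0.084903784096241, 0.1697968691587448), 65.04412841796875)
tester 0.57 592 ((0.803748607635498, 0.011034056544303894), (0.062393683940172195, 0.1442335993051529), 65.83776092529297)
```

View pics/w7.png

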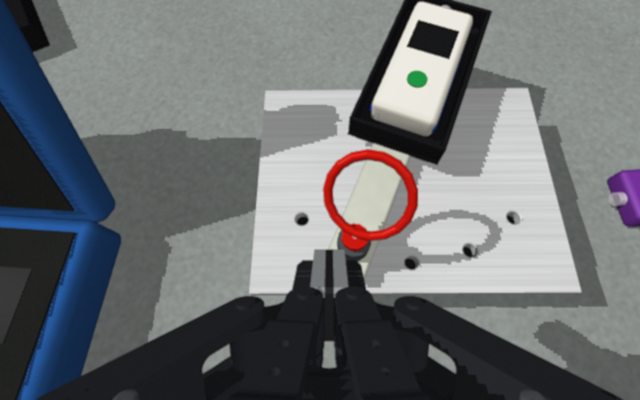

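```bash
python3 -c "
from h import *
print(manip.hand_in())"
```

```text
the job is handed in; nothing more can be done
None
```

The job is handed in: the swing arm is one hole to the left, on the blue case's side, at about 0.39 rad. The ring is back at its starting height, so the pin looks home, and the fingers are clear, but no verdict came back. Joint 7 read -2.6027 rad once, just past its -2.6 limit, and that could count against the run.

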